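Pull the drying cabinet's vent flap shut with the hook pole

TASK

The watch parts in the white drying cabinet are dry, so shut its vent: take the hooked pole from its rest, catch the ring eye of the open vent flap high in the cabinet with the hook, and draw the flap towards you until its spring latch clicks and holds it. Pull gently and by feel, the eye bears no more than 15 N; work the flap with the pole only, never with the gripper itself. Then unhook and lay the pole back in its rest, hook end where it was, leaving the things around undisturbed.

Things in the scene. Friction and masses are not known exactly. Their poses are not given: they have to be found in the camera images.
- cabinet: white sheet-metal drying cabinet, 170 wide (y), 100 deep (x), 315 high, fixed on the grey bench; glazed below, vent opening above. Origin: centre of its underside, z up; its front looks along its own -x, front face at x = -50. Vent opening in the front: y -73 to +73, z 178 to 290; behind it the vent box ends at x = +46 and is covered by a clear pane
- flap (a joint): vent flap in the opening: aluminium plate 138 wide, 80 high, 5 thick, a steel bead along the middle of its top edge, 90 above the hinge. rad: near 0 = upright, shut; growing = its top leans back into the cabinet. Starts 0.75 to 0.95 and stays there by its stiff damped hinge (1 to 4 N at the ring to draw it). Brought near shut but not latched, it swings open again by itself
- flap_hinge (a point): middle of the flap's hinge line, which runs along the cabinet's y: at (-34, 0, 185) in the cabinet frame, with the cabinet's axes
- latch (a point): nominal place of the bead when shut: (-34, 0, 275) in the cabinet frame. Here a steel roller-catch keeper, 28 wide, hangs from the header down to z = 268, x -61 to +4 at most; it is set in slots, so the latched flap stands anywhere from -0.14 to +0.14 rad, not known beforehand. Over the bead's last 12 mm its sprung roller first resists, then snaps over the bead and holds it
- ring_eye (a point): centre of the steel ring eye on the flap's front: 22 inner diameter, 4 wire, hole along the cabinet's y, open on both sides. It lies 70 up from the hinge and 17 in front of the flap's mid-plane: in the cabinet frame at flap value q: x = -34 + 70 sin q - 17 cos q, y = 0, z = 185 + 70 cos q + 17 sin q. Felt here: 6 to 9 N at the roller, a drop to about 0 as it clicks, then a rubber stop, 10 N per mm
- pole: hooked pole, 260 long, 0.13 kg. Origin: on its axis in the wooden handle, near the centre of mass, the place to grip; x to the hook end, z up as it lies. Handle 16 wide (y), 20 high, x -100 to +50, ferrule to 64, steel rod of 8 diameter to x = 150; there a 6 mm round hook turns off to +y for 24, then 9 back (-x), all in the xy plane; seen along y its tip is 15 by 6
- hook (a point): middle of the hook's cross piece, at (150, 12, 0) in the pole's frame, with the pole's axes
- rest: dark wooden rest, fixed on the red desk, base 215 by 46; origin: on its underside below the pole's origin, x to the hook end, z up. Two flared forks open upwards: at x = -72 (notch floor 36 high, 21 wide) for the handle, at x = +96 (42 high, 13 wide) for the rod; tops 57 and 63 high; 150 free between them. The pole lies in it with its origin at (0, 0, 46), axes parallel
- rest_hook (a point): where the hook's middle lies when the pole lies in the rest: (150, 12, 46) in the rest's frame
- peg_jar: bystander: glass jar with a black lid, 60 diameter, 80 high, origin under its centre, on the red desk
- tape_roll: bystander: roll of paper tape lying flat, 96 diameter, 25 high, origin under its centre, on the red desk
- oil_cup: bystander: small white oil cup with a stick, 28 diameter, 58 high, origin under its centre, on the grey bench
- amber_jar_2: bystander: small amber jar with a white lid, 41 diameter, 53 high, origin under its centre, on the grey bench in front of the cabinet

How it is judged:
By the outcome, as a careful person would: the job done as asked, in the order asked, and still so for the second after the job is handed in, with the robot touching nothing.
It also fails if it takes over 72 s, if anything falls off the work surface, if the arm or the gripper's body presses on something with over 40 N, if the wrist force passes 120 N, or if a joint passes its speed limit or range.

ROBOT

A 6-joint arm with a two-finger parallel gripper is mounted at the origin on a cart in front of the work surface, level with it; the furniture and walls round the work are solid. World frame = base frame: x ahead of the robot, y to its left, z up, the work surface at z = 0. Lengths are in m, angles in rad, forces in N, time in s.
With the tool pointing down it reaches from about 0.25 to 0.725 m from the base axis. Payload 4 kg.
Tool frame: the origin (TCP) lies midway between the tips of the shut fingers; the grasp point (between the pads) lies 19 mm behind it (r.hold_point_z is the distance from the TCP to the grasp point, in m); x points along the fingers, y is the direction in which the jaws open and shut, and the axes are right-handed (so a half turn about x gives the same grasp; the last joint's range is limited). The gripper opens to 85 mm and grips with 20 to 120 N. Pads are 22 mm wide; open, the fingers measure 114 mm over their backs; the gripper's body (76 mm by 85 mm) begins 54 mm behind the grasp point. The pads swing forward as they close: fully open they stand 13 mm farther back than shut.
Start: joints at [-1.17, 0.241, 0.005, 1.335, 0, 1.571], TCP at [0.195, -0.46, 0.231] pointing down, gripper open.
Joint ranges: [-2.72, 2.72], [-1.05, 1.87], [-1.09, 1.28], [-1.99, 2.15], [-1.42, 1.44], [-3.14, 3.14]. Speed limits (rad/s): [2.79, 2.79, 3.14, 3.14, 3.14, 3.14].

INTERFACE

Orientations are given as a unit quaternion [x, y, z, w].
In Python, from rig import r gives the robot as it stands.
- The arm moves only by the tool jog_arm, never from a script. Its argument "commands" is a list of rows, each a list of 5 numbers: the shift along the tool's x, y, z in mm, then the turn about the tool's x in degrees, then the opening, from -1 (shut) to 1 (fully open). In form: [[x, y, z, yaw, claw], ...]. A call has 1 to 12 rows; each row is the pose to reach, as a shift and turn from the pose measured when the call began, along the tool's axes at that moment; what a row does not reach only later rows make up. A row lasts 1/8 s, in which the tool goes at most 62.5 mm and 10.7 degrees, less where a joint would pass 70% of its speed; a pose out of reach is approached as far as the arm can. A call with a gripper value outside its range is refused whole. The fingers move at their own pace and stop on an object; "force" is the grip in N (left out, the last holds). Time passes only in rows, so rows that repeat a pose let the fingers close. It gives the time, the measured TCP pose, the force and the opening at its end, in the units of the state.
- r.sense(): the state, without advancing time (a new reading comes with each control period).
- r.camera(name): name is "scene" or "top" or "wrist"; returns (picture, depth): 420x560x3 uint8, red, green, blue; 420x560 float32, m along the optical axis (not along the pixel's ray), 0 where there is no reading.
- r.camera_info(name): a dict with "K" (3x3 intrinsics, pixels), "cam_to_world" (4x4, takes a point from camera to world coordinates); the wrist camera has in their place "tool_from_camera" (4x4, takes a point from camera to tool coordinates, whose origin is the TCP and whose axes are the tool frame's). Camera axes: x right, y up, looking along -z (the intrinsics and any distortion apply to the point x, -y, -z); pixel columns grow to the right and rows downward; lengths in m; the calibration is good to about 2 mm. A picture is of the moment at which its call begins: read the wrist's pose just before it. camera_info takes no time and is no camera call.
- r.job_done(): hands the job in, once; it reports no verdict.
The state is a dict: "t": time; "joints": joint angles; "joint_velocities": joint speeds; "joint_efforts": joint torques, N m; "tool_pos": TCP position; "tcp_rot": TCP orientation; "ft_force": force on the tool from outside, world axes, zero at the start; "ft_torque": the same for the moment, N m; "width": finger opening in m.
Only numpy, scipy, OpenCV 4.12 (cv2) and the standard library are available. Lean on these libraries where they do the work, as an engineer would, in place of code of your own. Each camera call takes 0.05 s, during which the arm holds its last target. There are 200 camera calls.

## Working session

There is one attempt and no reset: what is moved stays moved. The work goes in short steps, Python scripts to look and compute and a tool call to move; the robot and the scene stay as the last step left them, time stands still between calls to the robot, and variables do not carry over. Pictures are saved under pics/ and viewed, about 8 in all and at most 12, crops included, and the job is handed in when it is done.

Besides the shell and the picture viewer there is one more tool, called as name(argument=value, ...) on one line, values as JSON. jog_arm: Moves the arm, as the interface text tells. Its arguments: {"type":"object","properties":{"commands":{"type":"array"},"force":{"type":"number"}},"required":["commands"]}

```bash
ls; mkdir -p pics; cat > h.py <<'E'
from rig import r
import numpy as np, cv2
from scipy.spatial.transform import Rotation as R
def shot(n,f):
    s=r.sense(); p,d=r.camera(n); cv2.imwrite(f'pics/{f}.png',cv2.cvtColor(p,cv2.COLOR_RGB2BGR)); np.savez(f'pics/{f}.npz',p=p,d=d,pos=s['tool_pos'],q=s['tcp_rot']); return p,d
def cloud(n,f):
    z=np.load(f'pics/{f}.npz'); d=z['d']; c=r.camera_info(n); K=np.array(c['K'])
    v,u=np.mgrid[:d.shape[0],:d.shape[1]]
    dist=c.get('dist',c.get('distortion'))
    uv=np.stack([u,v],-1).reshape(-1,1,2).astype(float)
    n_=cv2.undistortPoints(uv,K,None if dist is None else np.array(dist,float)).reshape(*d.shape,2)
    P=np.stack([n_[...,0]*d,-n_[...,1]*d,-d,np.ones_like(d)],-1)
    if 'cam_to_world' in c: T=np.array(c['cam_to_world'])
    else:
        T=np.eye(4);T[:3,:3]=R.from_quat(z['q']).as_matrix();T[:3,3]=z['pos'];T=T@np.array(c['tool_from_camera'])
    W=(P@T.T)[...,:3]; W[d==0]=np.nan
    return W
E
python3 - <<'E'
from h import *
for n in('scene','top'):
    shot(n,n); c=r.camera_info(n); print(n,{k:np.round(v,3).tolist() if not isinstance(v,str) else v for k,v in c.items()})
a=cv2.imread('pics/scene.png');b=cv2.imread('pics/top.png')
print(r.sense(), r.hold_point_z)
E
```

```text
pics
scene {'K': [[405.961, 0.0, 277.648], [0.0, 405.961, 214.743], [0.0, 0.0, 1.0]], 'cam_to_world': [[-0.766, 0.309, -0.564, -0.054], [-0.643, -0.387, 0.661, 0.631], [-0.014, 0.869, 0.495, 0.686], [0.0, 0.0, 0.0, 1.0]]}
top {'K': [[494.105, 0.0, 274.721], [0.0, 494.105, 205.095], [0.0, 0.0, 1.0]], 'cam_to_world': [[-0.027, 0.988, -0.149, 0.357], [-1.0, -0.027, 0.005, -0.009], [0.001, 0.149, 0.989, 1.356], [0.0, 0.0, 0.0, 1.0]]}
{'t': 0.1, 'joints': array([-1.17001131e+00,  2.41323561e-01,  3.86826600e-03,  1.33522835e+00,
        3.51600718e-05,  1.57079105e+00]), 'joint_velocities': array([-0.00142041, -0.00239962,  0.00103956, -0.00034272,  0.0010131 ,
        0.00012051]), 'joint_efforts': array([-1.06476432e-04, -3.73138547e+01,  2.53009683e+01,  1.08826405e-02,
       -4.39960831e-05,  1.20292879e-05]), 'tool_pos': array([ 0.1948571 , -0.45984619,  0.23051259]), 'tcp_rot': array([-0.69283521, -0.14141058,  0.69307649, -0.1400978 ]), 'ft_force': array([ 0.20852697, -0.41025288,  0.12218798]), 'ft_torque': array([-0.06703051,  0.0036171 , -0.04998088]), 'width': 0.08516469606263458} 0.0187
```

View pics/scene.png

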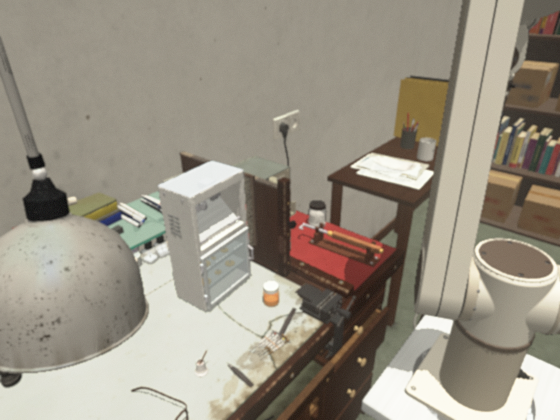

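View pics/top.png

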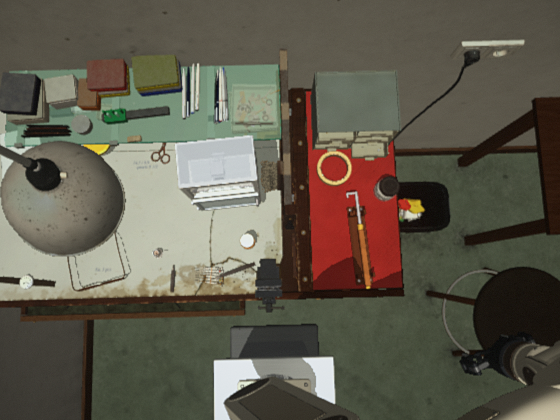

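The scene view shows the white cabinet (~210,235) with its vent facing the robot, and the amber jar in front of it. The pole lies on its rest on the red desk at right. The top view shows the pole running from (367,287) to the hook at (350,193), and the cabinet front edge near y≈205.

```bash
python3 - <<'E'
from h import *
W=cloud('top','top')
for n,(u,v) in dict(hook=(350,194),rodend=(357,195),rod=(358,205),handle1=(362,245),handle2=(367,285),cabTL=(178,148),cabTR=(254,138),cabBR=(258,183),cabBL=(182,190),amber=(248,240),oil=(156,252),peg=(388,186),tape=(334,156),redleft=(315,250)).items(): print(n,np.round(W[v,u],3))
m=(W[...,2]>.30)&(W[...,2]<.335)&(W[...,1]>-.05)&(W[...,1]<.3)&(W[...,0]>.3)&(W[...,0]<.8)
P=W[m][:,:2].astype(np.float32); r_=cv2.minAreaRect(P*1000); print('cab top',len(P),np.nanmedian(W[m][:,2]),r_,cv2.boxPoints(r_).round(1).tolist())
S=cloud('scene','scene')
for nm,X in(('top',W),('scene',S)):
  m=(X[...,0]>.2)&(X[...,0]<.7)&(X[...,1]<-.1)&(X[...,1]>-.32)
  zz=X[m][:,2]; h=np.histogram(zz,np.arange(-.05,.3,.01)); print(nm,[(round(b,2),int(a)) for a,b in zip(*h) if a])
E
```

```text
hook [ 0.58  -0.22   0.042]
rodend [ 0.576 -0.238  0.045]
rod [ 0.549 -0.239  0.043]
handle1 [ 0.441 -0.243  0.049]
handle2 [ 0.336 -0.25   0.051]
cabTL [0.644 0.192 0.315]
cabTR [0.706 0.032 0.167]
cabBR [0.594 0.025 0.155]
cabBL [0.556 0.188 0.291]
amber [0.462 0.057 0.056]
oil [0.439 0.307 0.022]
peg [ 0.593 -0.316  0.074]
tape [ 0.696 -0.186  0.001]
redleft [ 0.434 -0.123 -0.002]
cab top 3645 0.3150344870872199 ((612.5794067382812, 111.385498046875), (101.29754638671875, 171.044189453125), 4.615473747253418) [[555.2000122070312, 192.60000610351562], [569.0, 22.100000381469727], [669.9000244140625, 30.200000762939453], [656.2000122070312, 200.6999969482422]]
top [(np.float64(-0.05), 5), (np.float64(-0.04), 10), (np.float64(-0.03), 14), (np.float64(-0.02), 209), (np.float64(-0.01), 8031), (np.float64(0.0), 1420), (np.float64(0.01), 490), (np.float64(0.02), 266), (np.float64(0.03), 141), (np.float64(0.04), 458), (np.float64(0.05), 233), (np.float64(0.06), 20), (np.float64(0.07), 164), (np.float64(0.08), 2), (np.float64(0.11), 1), (np.float64(0.12), 16), (np.float64(0.13), 1)]
scene [(np.float64(-0.05), 90), (np.float64(-0.04), 90), (np.float64(-0.03), 98), (np.float64(-0.02), 94), (np.float64(-0.01), 2954), (np.float64(0.0), 620), (np.float64(0.01), 149), (np.float64(0.02), 125), (np.float64(0.03), 211), (np.float64(0.04), 366), (np.float64(0.05), 186), (np.float64(0.06), 36), (np.float64(0.07), 67)]
```

```bash
cat >> h.py <<'E'
def axes():
    s=r.sense(); return np.array(s['tool_pos']),R.from_quat(s['tcp_rot']).as_matrix()
def go(p,yaw_deg=None):
    "shift mm in tool axes and turn about tool x so that tool z points along world heading yaw"
    o,M=axes(); sh=(M.T@(np.array(p)-o))*1000
    t=0
    if yaw_deg is not None:
        z=M[:,2]; cur=np.degrees(np.arctan2(z[1],z[0])); t=(yaw_deg-cur+180)%360-180; t*=np.sign(M[2,0])
    return np.round(sh,1),round(float(t),2)
E
python3 - <<'E'
from h import *
o,M=axes(); print(M.round(3)); print(np.round(r.camera_info('wrist')['tool_from_camera'],3),r.camera_info('wrist')['K'])
W=cloud('top','top')
m=(W[...,0]>.31)&(W[...,0]<.61)&(W[...,1]>-.27)&(W[...,1]<-.2)&(W[...,2]>.037)
P=W[m]; 
for a in np.arange(.32,.6,.02):
    k=(P[:,0]>a)&(P[:,0]<a+.02); print(round(a,2),k.sum(),np.round(np.median(P[k],0),4) if k.any() else '')
k=(W[...,0]>.38)&(W[...,0]<.55)&(W[...,1]>-.2)&(W[...,1]<-.15); print('desk',np.nanmedian(W[k][:,2]))
for y in (2,): print(go([.445,-.243,.2],y),go([.445,-.243,.2],y+180))
E
```

```text
[[-0.001  0.39  -0.921]
 [ 0.002 -0.921 -0.39 ]
 [-1.    -0.002 -0.   ]]
[[ 0.     0.318 -0.948 -0.143]
 [ 1.     0.     0.     0.   ]
 [ 0.    -0.948 -0.318 -0.082]
 [ 0.     0.     0.     1.   ]] [[355.30496388   0.         280.39561157]
 [  0.         355.30496388 213.4318415 ]
 [  0.           0.           1.        ]]
0.32 26 [ 0.3349 -0.251   0.047 ]
0.34 66 [ 0.3519 -0.2496  0.0485]
0.36 65 [ 0.3671 -0.25    0.0487]
0.38 54 [ 0.3895 -0.2468  0.05  ]
0.4 53 [ 0.4096 -0.2456  0.0483]
0.42 48 [ 0.4303 -0.244   0.0483]
0.44 52 [ 0.449  -0.2432  0.0492]
0.46 46 [ 0.4697 -0.2415  0.0491]
0.48 42 [ 0.4892 -0.2403  0.0469]
0.5 21 [ 0.5113 -0.2394  0.0431]
0.52 67 [ 0.5284 -0.2386  0.0439]
0.54 24 [ 0.5504 -0.236   0.0435]
0.56 37 [ 0.5738 -0.2325  0.0434]
0.58 16 [ 0.5822 -0.226   0.0432]
desk -0.004404646881085439
(array([  30.7, -102. , -314.9]), -159.04) (array([  30.7, -102. , -314.9]), 20.96)
```

```bash
python3 - <<'E'
from h import *
print(go([.432,-.2445,.16],4))
E
```

```text
(array([  70.7, -105.6, -302.4]), -161.04)
```

jog_arm(commands=[[0,-15,-40,-10,1],[0,-30,-80,-20,1],[0,-45,-120,-30,1],[0,-60,-160,-40,1],[10,-75,-200,-50,1],[20,-90,-250,-60,1],[35,-105,-290,-70,1],[50,-105.6,-302.4,-80,1],[65,-105.6,-302.4,-90,1],[70.7,-105.6,-302.4,-100,1],[70.7,-105.6,-302.4,-110,1],[70.7,-105.6,-302.4,-120,1]], force=60)

```text
t: 1.6
tool_pos: [0.4316, -0.2442, 0.1593]
tcp_rot: [0.223, 0.672, -0.222, 0.67]
ft_force: [0.2, -0.4, -0.2]
width: 0.0856
```

jog_arm(commands=[[0,0,0,-10,1],[0,0,0,-20,1],[0,0,0,-30,1],[0,0,0,-41,1],[0,0,0,-41,1],[0,0,0,-41,1]])

```text
t: 2.35
tool_pos: [0.4314, -0.2441, 0.159]
tcp_rot: [-0.025, 0.708, 0.027, 0.706]
ft_force: [-0.4, 0.6, -0.4]
width: 0.0856
```

```bash
python3 - <<'E'
from h import *
print(axes(),go([.432,-.2445,.16],4))
shot('wrist','w1'); print(r.sense()['t'],r.sense()['joints'].round(2))
E
```

```text
(array([ 0.43140562, -0.24409786,  0.15904043]), array([[-0.00269202, -0.07244199,  0.99736899],
       [ 0.00285623,  0.99736798,  0.07244963],
       [-0.9999923 ,  0.00304375, -0.00247802]])) (array([-1. , -0.4,  0.6]), 0.15)
2.4 [-0.52  0.28 -0.14  1.16  0.   -0.59]
```

View pics/w1.png

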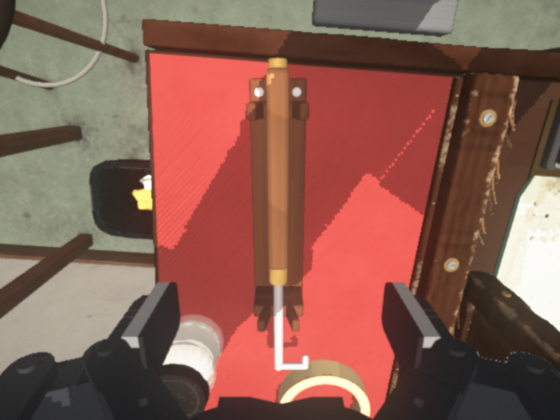

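The wrist view shows the pole in its rest: handle end (278,62), ferrule end (278,283), hook corner (279,367), hook tip (306,358).

```bash
python3 - <<'E'
from h import *
W=cloud('wrist','w1')
for u,v in((278,64),(278,90),(278,150),(278,200),(278,265),(278,282),(279,300),(279,330),(279,350),(279,366),(300,366),(290,366),(305,359)): print(u,v,np.round(np.nanmedian(W[v-1:v+2,u-1:u+2].reshape(-1,3),0),4))
# lateral edges of the handle
for v in (100,150,200,250): 
    k=W[v,240:320]; k=k[(k[:,2]>.044)]; print(v,len(k),k[:,1].min().round(4),k[:,1].max().round(4),k[:,0].mean().round(4))
c=cv2.imread('pics/scene.png')[160:320,150:270]; cv2.imwrite('pics/vent.png',cv2.resize(c,None,fx=5,fy=5,interpolation=cv2.INTER_CUBIC)[:600])
E
```

```text
278 64 [ 0.3309 -0.2528  0.0467]
278 90 [ 0.3473 -0.2517  0.0499]
278 150 [ 0.3871 -0.2489  0.0506]
278 200 [ 0.4238 -0.2463  0.0503]
278 265 [ 0.4765 -0.2426  0.0507]
278 282 [ 0.4935 -0.2414  0.0474]
279 300 [ 0.5122 -0.2393  0.0439]
279 330 [ 0.5417 -0.2372  0.0444]
279 350 [ 0.562  -0.2358  0.0441]
279 366 [ 0.5787 -0.2345  0.0441]
300 366 [ 0.5796 -0.2156  0.0426]
290 366 [ 0.5803 -0.2245  0.0426]
305 359 [ 0.5712 -0.2119  0.0431]
100 23 -0.2595 -0.2444 0.3537
150 22 -0.2567 -0.2417 0.3872
200 22 -0.2545 -0.2388 0.424
250 21 -0.2512 -0.2355 0.4643
```

View pics/vent.png

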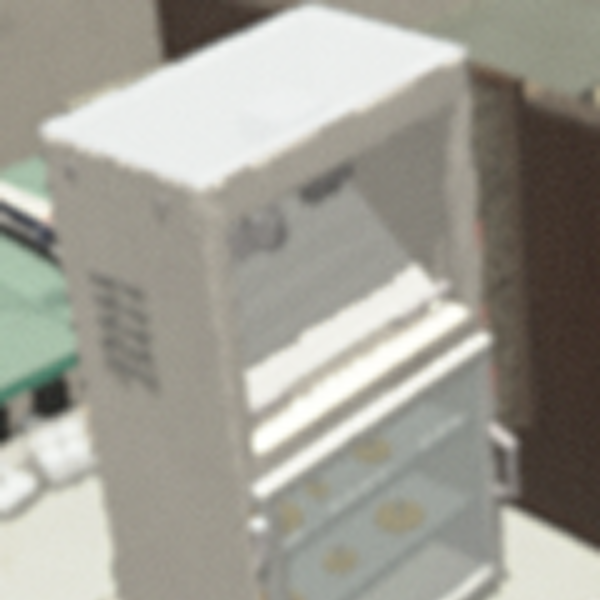

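The crop shows the flap leaning back, with the ring eye near crop (268,230), i.e. scene pixel (203.6,206). The keeper is near crop (325,182).

```bash
cat >> h.py <<'E'
CO=np.array([.6126,.1114,0.]);CY=np.radians(4.62)
def cab(p): 
    c,s=np.cos(CY),np.sin(CY); p=np.array(p)/1000; return CO+np.array([c*p[0]-s*p[1],s*p[0]+c*p[1],p[2]])
def ring(q): return cab([-34+70*np.sin(q)-17*np.cos(q),0,185+70*np.cos(q)+17*np.sin(q)])
def proj(n,p):
    c=r.camera_info(n); T=np.linalg.inv(np.array(c['cam_to_world'])); x=T[:3,:3]@p+T[:3,3]; K=np.array(c['K'])
    return np.array([K[0,0]*x[0]/-x[2]+K[0,2],K[1,1]*-x[1]/-x[2]+K[1,2]])
E
python3 - <<'E'
from h import *
S=cloud('scene','scene')
f=lambda p:((proj('scene',p)-[150,160])*5).round(0)
for n,p in dict(FL=[-50,85,315],FR=[-50,-85,315],BL=[50,85,315],BR=[50,-85,315],keep=[-61,0,268],opTL=[-50,73,290],opBR=[-50,-73,178],opBL=[-50,73,178]).items(): print(n,f(cab(p)))
for q in(.75,.8,.85,.9,.95): print(q,f(ring(q)),ring(q).round(4))
# flap plane from depth, in cabinet frame
c,s=np.cos(CY),np.sin(CY)
D=S-CO; C=np.stack([c*D[...,0]+s*D[...,1],-s*D[...,0]+c*D[...,1],D[...,2]],-1)*1000
m=(abs(C[...,1])<66)&(C[...,2]>198)&(C[...,2]<252)&(C[...,0]>-36)&(C[...,0]<50)
P=C[m]; print(m.sum())
# robust plane x=a+b z
a=P.copy()
for i in range(5):
    k=np.polyfit(a[:,2],a[:,0],1); res=P[:,0]-np.polyval(k,P[:,2]); a=P[abs(res)<4]
print('flap',len(a),np.arctan(k[0]),np.polyval(k,185))
v,u=np.where(m); o=(res<-6); print('in front of flap',o.sum(),np.c_[u[o],v[o]].mean(0),np.median(P[o],0), P[o].min(0),P[o].max(0))
t=(abs(C[...,1])<80)&(abs(C[...,0])<45)&(C[...,2]>300); print('roof z',np.nanmedian(C[t][:,2]))
fr=(abs(C[...,1])<60)&(C[...,2]>293)&(C[...,2]<310)&(C[...,0]<-30);print('front x',np.median(C[fr][:,0]))
E
```

```text
FL [194. 185.]
FR [464.  45.]
BL [ 30. 125.]
BR [305.  -0.]
keep [366. 212.]
opTL [223. 227.]
opBR [464. 311.]
opBL [252. 451.]
0.75 [269. 216.] [0.6139 0.1115 0.2478]
0.8 [264. 218.] [0.617  0.1118 0.246 ]
0.85 [260. 220.] [0.6199 0.112  0.244 ]
0.9 [256. 222.] [0.6228 0.1122 0.2418]
0.95 [252. 225.] [0.6256 0.1125 0.2395]
794
flap 723 0.866369732539546 -38.08357994446882
in front of flap 24 [202.95833333 206.375     ] [2.04802385e+00 1.25915344e-01 2.37445345e+02] [ -5.89834849  -2.35988471 230.60443914] [ 19.8863495   10.65862155 250.25322791]
roof z 315.5882019313788
front x -602.6426404369153
```

```bash
python3 - <<'E'
from h import *
print(go([.430,-.2462,.0215],4.15))
E
```

```text
(array([137.6,  -2.3,  -1.3]), 0.03)
```

jog_arm(commands=[[40,-2.3,-1.3,0,1],[80,-2.3,-1.3,0,1],[110,-2.3,-1.3,0,1],[130,-2.3,-1.3,0,1],[137.6,-2.3,-1.3,0,1],[137.6,-2.3,-1.3,0,1],[137.6,-2.3,-1.3,0,1],[137.6,-2.3,-1.3,0,-1],[137.6,-2.3,-1.3,0,-1],[137.6,-2.3,-1.3,0,-1],[137.6,-2.3,-1.3,0,-1],[137.6,-2.3,-1.3,0,-1]], force=60)

```text
t: 3.9
tool_pos: [0.4302, -0.2463, 0.0218]
tcp_rot: [-0.025, 0.707, 0.027, 0.706]
ft_force: [0.0, -0.7, 3.5]
width: 0.0149
```

```bash
python3 - <<'E'
from h import *
print(axes()[0],r.sense()['ft_force'],r.sense()['width'])
E
```

```text
[ 0.43022393 -0.24634538  0.02182281] [ 0.0191849  -0.72609596  3.54678082] 0.014908347864625675
```

jog_arm(commands=[[-8,0,0,0,-1],[-20,0,0,0,-1],[-45,0,0,0,-1],[-80,0,-10,0,-1],[-120,0,-30,0,-1],[-160,0,-50,0,-1],[-190,0,-65,0,-1],[-205,0,-70,0,-1],[-210,0,-70,0,-1],[-210,0,-70,0,-1]])

```text
t: 5.15
tool_pos: [0.361, -0.2517, 0.2313]
tcp_rot: [-0.025, 0.708, 0.027, 0.706]
ft_force: [0.3, 0.8, -1.9]
width: 0.0147
```

```bash
python3 - <<'E'
from h import *
def tgt(px,py,pz): p=cab([px,py,pz]); p[2]-=.0187; return p
print(axes(), r.sense()['ft_force'],r.sense()['width'])
print('A',tgt(-250,-36,243.3),go(tgt(-250,-36,243.3),4.62))
W=cloud('top','top')
for nm,b in dict(vise=(.3,.42,-.06,.06),post=(.45,.95,-.13,0)).items():
    m=(W[...,0]>b[0])&(W[...,0]<b[1])&(W[...,1]>b[2])&(W[...,1]<b[3]); i=np.nanargmax(np.where(m,W[...,2],-9)); print(nm,W.reshape(-1,3)[i])
E
```

```text
(array([ 0.36101237, -0.25173868,  0.23130678]), array([[-0.00267654, -0.07311366,  0.99732002],
       [ 0.00292363,  0.99731876,  0.07312141],
       [-0.99999214,  0.0031115 , -0.0024556 ]])) [ 0.2586368   0.79529877 -1.86678617] 0.014656474658707088
A [0.36631198 0.05538026 0.2246    ] (array([  7.6, 305.9,  27.8]), -0.43)
vise [0.34158465 0.0418244  0.04755531]
post [ 0.89705833 -0.08407122  0.45832166]
```

jog_arm(commands=[[0,40,0,0,-1],[0,80,0,0,-1],[0,125,5,0,-1],[0,170,10,0,-1],[3,215,15,0,-1],[5,260,20,0,-1],[7,290,27.8,-0.4,-1],[7.6,305.9,27.8,-0.4,-1],[7.6,305.9,27.8,-0.4,-1],[7.6,305.9,27.8,-0.4,-1]])

```text
t: 6.4
tool_pos: [0.3638, -0.0235, 0.229]
tcp_rot: [-0.086, 0.703, -0.074, 0.702]
ft_force: [-22.7, -102.8, 15.7]
width: 0.0153
```

```bash
python3 - <<'E'
from h import *
def tgt(px,py,pz): p=cab([px,py,pz]); p[2]-=.0187; return p
print(axes()[0], r.sense()['ft_force'],r.sense()['joints'].round(2))
print('A',go(tgt(-250,-36,243.3),4.62)); print('B',go(tgt(-160,-36,243.3),4.62)); print('C',go(tgt(-137.2,-36,243.3),4.62))
E
```

```text
[ 0.36379854 -0.02354133  0.22896577] [ -22.70244997 -102.79315865   15.73314732] [ 0.12 -0.01 -0.31  1.3  -0.22  0.11]
A (array([-13.5,  77.8,   3.8]), -3.69)
B (array([-15.1,  83.4,  93.6]), -3.69)
C (array([-15.6,  84.8, 116.4]), -3.69)
```

jog_arm(commands=[[0,-20,-5,0,-1],[0,-45,-10,0,-1],[0,-80,-15,0,-1],[0,-100,-15,0,-1],[0,-100,-15,0,-1]])

```text
t: 7.02
tool_pos: [0.3502, -0.1219, 0.2505]
tcp_rot: [-0.085, 0.704, -0.075, 0.701]
ft_force: [-1.0, 0.4, -1.9]
width: 0.0154
```

```bash
python3 - <<'E'
from h import *
shot('scene','s2');shot('wrist','w2')
print(axes(), r.sense()['ft_force'],r.sense()['width'])
W=cloud('top','top'); S=cloud('scene','scene')
for nm,X in(('t',W),('s',S)):
  for x in np.arange(.25,.75,.05):
    m=(X[...,0]>x)&(X[...,0]<x+.05)&(X[...,1]>-.15)&(X[...,1]<.02); q=X[m]
    if len(q): i=np.argsort(q[:,2])[-3]; print(nm,x.round(2),q[i].round(3),np.round([q[q[:,2]>.1][:,1].min(),q[q[:,2]>.1][:,1].max()],3) if (q[:,2]>.1).any() else '')
a=cv2.imread('pics/s2.png');b=cv2.imread('pics/w2.png');cv2.imwrite('pics/c2.png',cv2.resize(np.hstack([a,b]),(800,300),interpolation=cv2.INTER_AREA))
E
```

```text
(array([ 0.35014701, -0.12064832,  0.25038487]), array([[-0.00280396, -0.01741964,  0.99984433],
       [-0.22340409,  0.97458873,  0.01635311],
       [-0.97472188, -0.22332346, -0.00662433]])) [ 0.92541827  0.03583339 -1.78556529] 0.015475605245852939
t 0.25 [ 0.284 -0.03   0.054] 
t 0.3 [ 0.32  -0.002  0.046] 
t 0.35 [0.377 0.01  0.047] 
t 0.4 [ 0.405 -0.007  0.043] 
t 0.45 [ 0.5   -0.05   0.284] [-0.061 -0.036]
t 0.5 [ 0.518 -0.039  0.284] [-0.061 -0.035]
t 0.55 [ 0.599 -0.024  0.276] [-0.051  0.018]
t 0.6 [ 0.607 -0.031  0.278] [-0.052  0.018]
t 0.65 [ 0.672 -0.049  0.267] [-0.052 -0.035]
t 0.7 [ 0.723 -0.037  0.265] [-0.15  0.02]
s 0.25 [ 0.281 -0.032  0.055] 
s 0.3 [ 0.346 -0.001  0.044] 
s 0.35 [0.355 0.011 0.044] 
s 0.4 [0.406 0.002 0.041] 
s 0.45 [ 0.5   -0.049  0.281] [-0.064 -0.036]
s 0.5 [ 0.512 -0.043  0.282] [-0.06  -0.033]
s 0.55 [ 0.591 -0.029  0.275] [-0.053  0.006]
s 0.6 [ 0.602 -0.022  0.275] [-0.052 -0.008]
```

View pics/c2.png

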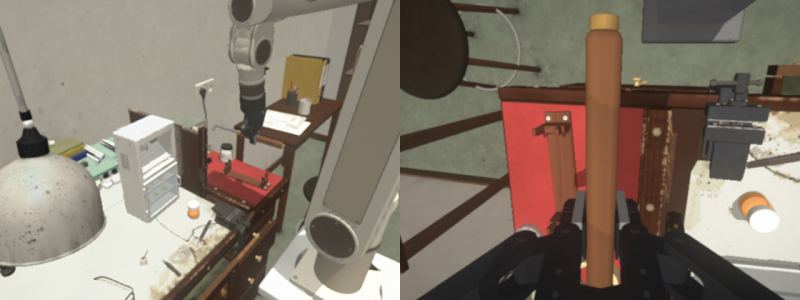

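The left half shows the arm free again, with the cabinet undisturbed. The right half shows the handle still in the jaws, slightly slanted: top at (283,20), bottom at (278,400) in wrist pixels. The rod had struck the divider board, so I'll measure how the pole now sits in the grip.

```bash
python3 - <<'E'
from h import *
W=cloud('wrist','w2'); z=np.load('pics/w2.npz'); M=R.from_quat(z['q']).as_matrix(); T=((W-z['pos'])@M)*1000
p=z['p']
for v in range(30,420,30):
    k=T[v,220:340]; k=k[(abs(k[:,1])<25)&(k[:,0]<-15)&(k[:,0]>-60)&(k[:,2]<-15)]
    if len(k)>3: print(v,len(k),'y',k[:,1].min().round(1),k[:,1].max().round(1),'x',np.median(k[:,0]).round(1),k[:,0].min().round(1),'z',k[:,2].mean().round(1))
# same for w1 reference (pole in rest), tool frame at grasp = shift only
S=cloud('scene','s2')
d=S-np.array(z['pos']); T=(d@M)*1000
m=(T[...,2]>60)&(T[...,2]<170)&(abs(T[...,1])<60)&(abs(T[...,0])<60)
v,u=np.where(m); q=T[m]; o=np.argsort(q[:,2])
for i in o[::max(1,len(o)//25)]: print(u[i],v[i],q[i].round(1))
E
```

```text
30 42 y -5.0 7.7 x -25.1 -27.7 z -99.8
60 52 y -6.4 9.0 x -29.4 -31.7 z -91.2
90 51 y -6.6 9.0 x -29.0 -30.4 z -82.8
120 48 y -6.7 8.9 x -28.9 -30.6 z -74.0
150 48 y -7.0 8.5 x -28.9 -30.2 z -64.7
180 47 y -7.1 8.4 x -28.9 -30.0 z -54.9
210 46 y -7.4 8.3 x -28.5 -29.8 z -44.4
240 44 y -7.6 8.2 x -28.4 -30.0 z -33.4
270 43 y -7.8 7.7 x -28.4 -30.0 z -21.6
333 184 [-22.4  -0.4  60.1]
331 185 [-22.5   5.1  62.2]
331 187 [-13.9   2.3  64.7]
329 183 [-21.9  -0.4  71.3]
327 183 [-20.2  -0.2  77. ]
325 183 [-18.5  -0.1  82.8]
323 182 [-19.3  -0.6  88.8]
321 181 [-19.9  -1.2  94.9]
319 180 [-21.3  -1.  100.4]
317 181 [-16.2  -1.2 107. ]
315 180 [-17.2  -1.4 112.9]
313 180 [-15.9  -0.7 118.6]
312 177 [-20.1  -5.5 124.3]
308 178 [-19.2   1.2 131.8]
307 178 [-14.9  -2.5 138. ]
305 175 [-23.2  -1.7 142.4]
299 182 [-15.5  20.7 145.9]
299 180 [-19.7  18.4 146.9]
290 183 [-32.3  51.7 147.7]
288 185 [-31.2  59.2 148.2]
288 180 [-42.9  55.1 149.2]
300 179 [-15.8   9.5 150.8]
287 179 [-45.2  55.4 151.6]
303 174 [-19.4  -7.4 153.2]
299 177 [-19.6   7.8 154.6]
301 175 [-17.   -4.5 157.6]
285 177 [-41.9  47.2 164.5]
```

```bash
cat >> h.py <<'E'
F=np.array([-17,8.8,145.5])/1000   # hook footprint centre in tool frame
def plan(Pw,turn=0,f=F,slide=0,back=0):
    "Pw world point for f; slide mm along tool y; back mm along -cab x. returns tool-frame shift (mm) from now"
    o,M=axes(); Mt=M@R.from_euler('x',turn,degrees=True).as_matrix()
    t=np.array(Pw)-Mt@f+Mt[:,1]*slide/1000-np.array([np.cos(CY),np.sin(CY),0])*back/1000
    return (M.T@(t-o)*1000).round(1),t.round(4)
E
python3 - <<'E'
from h import *
o,M=axes(); G=ring(.866); print(G)
for n,t in dict(up=[.32,-.1207,.30],over=[.32,.06,.30]).items(): print(n,(M.T@(np.array(t)-o)*1000).round(1))
print(plan(G,-4.7,slide=-28,back=110),plan(G,-4.7,slide=-28),plan(G,-4.7))
E
```

```text
[0.62088111 0.11206919 0.24330115]
up [-48.3 -10.6 -30.5]
over [-88.6 165.5 -27.5]
(array([-26.6, 168.3,  22.8]), array([0.3701, 0.0497, 0.2385])) (array([-28.8, 175.1, 132.5]), array([0.4797, 0.0586, 0.2385])) (array([-28.8, 203. , 130.3]), array([0.4769, 0.0857, 0.2323]))
```

jog_arm(commands=[[-25,-5,-20,0,-1],[-48,-10,-30,0,-1],[-55,20,-29,0,-1],[-64,60,-29,0,-1],[-74,100,-28,0,-1],[-83,140,-28,0,-1],[-88.6,165.5,-27.5,0,-1],[-88.6,165.5,-27.5,-2.4,-1],[-88.6,165.5,-27.5,-4.7,-1],[-88.6,165.5,-27.5,-4.7,-1]])

```text
t: 8.38
tool_pos: [0.3196, 0.061, 0.2993]
tcp_rot: [-0.115, 0.707, -0.044, 0.696]
ft_force: [0.4, -1.0, -1.5]
width: 0.0151
```

```bash
python3 - <<'E'
from h import *
print(axes(), r.sense()['ft_force'],r.sense()['t'])
G=ring(.866)
print(plan(G,0,slide=-28,back=110),plan(G,0,slide=-28,back=30),plan(G,0))
E
```

```text
(array([0.31957742, 0.0610269 , 0.2993428 ]), array([[-0.00361371, -0.10179033,  0.99479931],
       [-0.22368522,  0.96968081,  0.09840758],
       [-0.97465474, -0.22216628, -0.02627314]])) [ 0.44975252 -0.97674004 -1.48302043] 8.375
(array([61.5, -3. , 50.8]), array([0.3702, 0.0494, 0.2387])) (array([ 59.8,  -4.8, 130.7]), array([0.4499, 0.0558, 0.2387])) (array([ 59.1,  22.5, 160.7]), array([0.477 , 0.0854, 0.2325]))
```

jog_arm(commands=[[30,-3,40,0,-1],[61.5,-3,50.8,0,-1],[61.5,-3,50.8,0,-1],[61,-3.5,75,0,-1],[60.5,-4,100,0,-1],[60,-4.5,120,0,-1],[59.8,-4.8,130.7,0,-1],[59.8,-4.8,130.7,0,-1],[59.8,-4.8,130.7,0,-1]])

```text
t: 9.5
tool_pos: [0.4491, 0.056, 0.239]
tcp_rot: [-0.115, 0.707, -0.044, 0.696]
ft_force: [0.2, 0.0, -1.6]
width: 0.0149
```

```bash
python3 - <<'E'
from h import *
shot('scene','s3')
o,M=axes(); print(o, r.sense()['ft_force'],r.sense()['t'])
G=ring(.866)
print(plan(G,0,slide=-28,back=30),plan(G,0,slide=-28),plan(G,0))
for n,p in dict(cross=[-17,8.8,150],corner=[-17,-3.2,150],ferr=[-18,-1,64]).items(): print(n,(5*(proj('scene',o+M@np.array(p)/1000)-[150,160])).round())
c=cv2.imread('pics/s3.png')[160:320,150:270]; cv2.imwrite('pics/v3.png',cv2.resize(c,None,fx=5,fy=5,interpolation=cv2.INTER_CUBIC)[:600])
E
```

```text
[0.44906729 0.05588985 0.23894743] [-0.45977938 -0.11990097 -1.48498878] 9.55
(array([ 0.2, -0.1,  0.9]), array([0.4499, 0.0558, 0.2388])) (array([-0.5, -0.8, 30.8]), array([0.4798, 0.0582, 0.2388])) (array([-0.5, 27.2, 30.8]), array([0.477 , 0.0854, 0.2326]))
cross [338. 200.]
corner [354. 186.]
ferr [496. 230.]
```

View pics/v3.png

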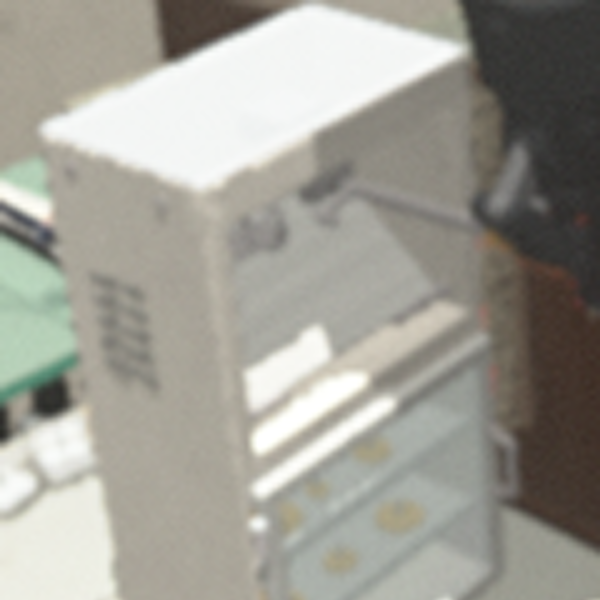

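The crop shows the hook inside the opening, with its corner near crop (358,187) and tip near (328,213). The ring is at (265,230). I'll overlay the predicted shapes to compare.

```bash
python3 - <<'E'
from h import *
z=np.load('pics/s3.npz'); M=R.from_quat(z['q']).as_matrix(); o=z['pos']
x0,y0,w,h,k=190,186,50,37,16
c=cv2.imread('pics/s3.png')[y0:y0+h,x0:x0+w]; I=cv2.resize(c,None,fx=k,fy=k,interpolation=cv2.INTER_CUBIC)
P=lambda p:tuple(int(a) for a in (k*(proj('scene',p)-[x0,y0]+.5)).round())
hk=[[-17.6,-1.8,80],[-17,-3.2,150],[-17,20.8,150.4],[-17,20.6,141.4]]
pts=[P(o+M@np.array(p)/1000) for p in hk]
for a,b in zip(pts,pts[1:]): cv2.line(I,a,b,(0,0,255),1)
G=ring(.866); ex=np.array([np.cos(CY),np.sin(CY),0]); ez=np.array([0,0,1])
for t in np.arange(0,2*np.pi,.1):cv2.circle(I,P(G+.013*(np.cos(t)*ex+np.sin(t)*ez)),1,(0,255,0),-1)
for kx in([4,-14,268],[-61,-14,268],[-61,14,268],[4,14,268]): cv2.circle(I,P(cab(kx)),2,(255,0,0),-1)
cv2.imwrite('pics/o3.png',I)
E
```

```text
(no output)
```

View pics/o3.png

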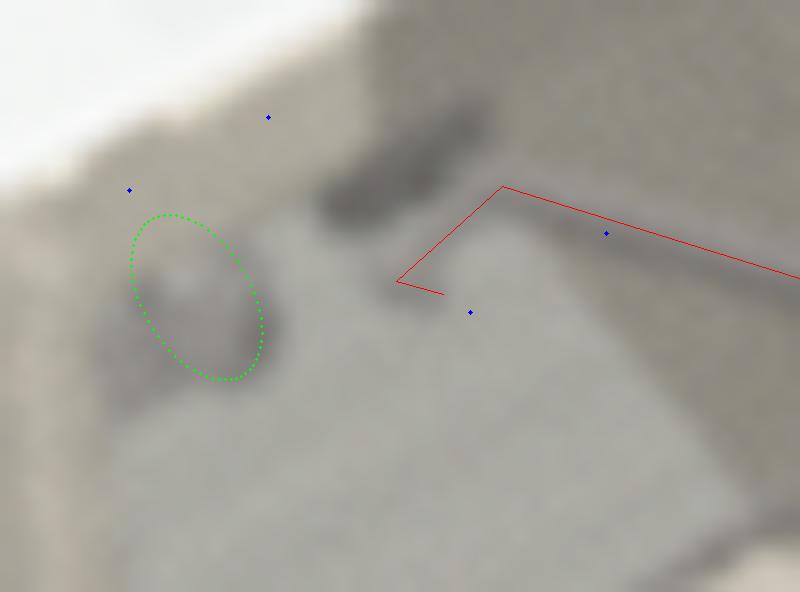

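```bash
python3 - <<'E'
from h import *
c,s=np.cos(CY),np.sin(CY)
for f in('scene','s3'):
    S=cloud('scene',f); D=S-CO; C=np.stack([c*D[...,0]+s*D[...,1],-s*D[...,0]+c*D[...,1],D[...,2]],-1)*1000
    q=.866; n=(C[...,0]+34)*-np.cos(q)+(C[...,2]-185)*np.sin(q)   # distance in front of mid-plane
    print(f); print('     '+' '.join(f'{u:4d}' for u in range(194,218)))
    for v in range(192,216): print(v,' '.join(f'{a:4.0f}' for a in n[v,194:218]))
p=cv2.imread('pics/scene.png',0)
print(p[194:214,194:216])
G=ring(.866); print(proj('scene',G),[proj('scene',G+np.array(d)/1000).round(1) for d in([13,0,0],[-13,0,0],[0,0,13],[0,0,-13])])
E
```

```text
scene
      194  195  196  197  198  199  200  201  202  203  204  205  206  207  208  209  210  211  212  213  214  215  216  217
192  105  106  106  108  107  110  108  108  107  105  104  103  102  101  101   99  101   97   98   95   93   96   94   92
193  108  109  109  108  111  108  108  105  104  104  102   99  102   99   99   97   98   96   95   96   92   91   90   76
194  110  108  108  107  107  104  104  102  103  101  101   99  100  100   98   97   94   97   93   94   92   78   77   74
195  109  108  106  107  106  106  101  102  101  100   99   98   98   98   96   94   93   94   93   79   77   78   74   73
196  107  104  109  105  103  101  101  101   97   99   96   95   97   95   93   93   94   76   77   75   74   74   73   73
197  106  104  103  102  102  100  nan   99   97   99   97   93   94   93   93   69   74   76   73   73   74   71   70   67
198  102  102  101  100  100   98   98   95   96   93   96   93   93  -21    0    2   66   74   75   72   70   68   65    2
199  103  101  100   99   98   98   96   96   96   94   92   92    0    3    3    2   64   73   72   
[... 6392 characters left out ...]
7
  155 156 155 154]
 [156 143 137 134 129 127 127 127 133 130 125 114 122 144 155 156 158 157
  152 154 157 154]
 [157 150 138 132 130 131 126 129 129 127 123 125 137 152 158 157 155 153
  153 155 154 154]
 [156 152 138 133 132 132 137 142 146 141 138 144 149 154 155 155 155 154
  154 155 155 156]
 [158 154 142 138 133 143 149 154 157 154 152 153 154 157 156 154 154 155
  153 158 160 159]
 [159 151 145 145 145 151 158 157 160 157 156 156 155 156 156 155 156 156
  157 159 158 159]
 [156 151 149 151 155 158 158 160 160 157 156 156 156 154 153 159 159 159
  158 160 161 155]]
[201.75650044 204.09280106] [array([198.1, 202.5]), array([205.5, 205.8]), array([201.2, 199.1]), array([202.4, 209. ])]
```

```bash
python3 - <<'E'
from h import *
G=ring(.85); print(plan(G,0,slide=-28),plan(G,0,slide=-12),plan(G,0))
E
```

```text
(array([-1.1, -1. , 29.9]), array([0.4789, 0.0581, 0.2395])) (array([-1.1, 15. , 29.9]), array([0.4773, 0.0737, 0.2359])) (array([-1.1, 27. , 29.9]), array([0.476 , 0.0853, 0.2332]))
```

jog_arm(commands=[[-1,-1,10,0,-1],[-1,-1,20,0,-1],[-1.1,-1,28,0,-1],[-1.1,-1,29.9,0,-1],[-1.1,-1,29.9,0,-1],[-1.1,5,29.9,0,-1],[-1.1,9,29.9,0,-1],[-1.1,13,29.9,0,-1],[-1.1,15,29.9,0,-1],[-1.1,15,29.9,0,-1]])

```text
t: 10.8
tool_pos: [0.4772, 0.0738, 0.2359]
tcp_rot: [-0.115, 0.707, -0.044, 0.696]
ft_force: [-0.3, -0.5, -1.2]
width: 0.0149
```

```bash
python3 - <<'E'
from h import *
shot('scene','s4'); print(axes()[0],r.sense()['ft_force'])
c,s=np.cos(CY),np.sin(CY); S=cloud('scene','s4'); D=S-CO; C=np.stack([c*D[...,0]+s*D[...,1],-s*D[...,0]+c*D[...,1],D[...,2]],-1)*1000
q=.866; n=(C[...,0]+34)*-np.cos(q)+(C[...,2]-185)*np.sin(q)
print('     '+' '.join(f'{u:4d}' for u in range(196,220)))
for v in range(196,212): print(v,' '.join(f'{a:4.0f}' for a in n[v,196:220]))
G=ring(.85);print(plan(G,0,slide=-12),plan(G,0))
E
```

```text
[0.47727609 0.07371813 0.23589511] [ 0.07778012  0.74986463 -1.01847368]
      196  197  198  199  200  201  202  203  204  205  206  207  208  209  210  211  212  213  214  215  216  217  218  219
196  106  104  103  102  102  101  101   98   99   98   94   95   92   93   90   76   78   76   74   73   73   71   70    2
197  104  103  102   99   99  100   97   99   95   94   95   92   93   70   75   75   74   74   75   71   69   64    0    2
198  104  101  100  100   99   96   97   93   96   92   92   22   25   27   64   71   75   73   72   67   66    5    1    3
199  100   99   99   97   95   96   95   93   93   91   18   19   22   25   63   72   71   66   65   40   44   41    5    4
200   98   99   97   95   95   93   92   93   31   16    2   -1    2   -0   23   28   67   33   35   38   41   45   46   47
201   96   94   93   94   92   92   13   16   31   33    1    1    0    3    2    2    1   31   35   39   39   43   46   48
202   95   93   94   92   17   18   14    2   29   31    3    3    3    3   -0    3    4    1    5   -1   36   40   43   47
203   95   92    9   14   18   17 
[... 503 characters left out ...]
 3    4   22   23    2    1    3    1    1    3    3    0    1    1    1    4    3
208    4    5    1    6    4    7    7    9   14   17   19    3    3    2    2    4    3    2    3   -0    6    2    3    3
209    4    4    3    3    5    6    7    9   14   14    5    3    2    2    1    2    4    2    0    1    4    3    2    2
210    1    4    3    5    1    3    1    4    4    1    1    2    3    0    1    0    2    1    4    3    3    1    2    4
211    3    5    2   -0    3    2    2    4   -1    3    1    1    2    4    1    2    3    3    2    3    3    1    4    2
(array([ 0. , -0.1, -0. ]), array([0.4773, 0.0736, 0.2359])) (array([ 0. , 11.9, -0. ]), array([0.476 , 0.0853, 0.2332]))
```

jog_arm(commands=[[0,4,0,0,-1],[0,8,0,0,-1],[0,12,0,0,-1],[0,12,0,0,-1],[0,12,0,0,-1]])

```text
t: 11.48
tool_pos: [0.476, 0.0854, 0.2332]
tcp_rot: [-0.115, 0.707, -0.044, 0.696]
ft_force: [-0.4, -0.1, -1.4]
width: 0.0149
```

```bash
cat >> h.py <<'E'
FC=np.array([-17,8.8,150])/1000
def pull(q,extra=0): # TCP shift so cross piece pulls ring at angle q (contact 8 mm in front of ring centre)
    return plan(ring(q)-np.array([np.cos(CY),np.sin(CY),0])*(.008+extra/1000),0,f=FC)[0]
E
python3 - <<'E'
from h import *
print(axes()[0],r.sense()['ft_force'])
for q in(.85,.8,.7,.6,.5,.4,.3,.25): print(q,pull(q))
E
```

```text
[0.47603923 0.08539524 0.23322914] [-0.37631506 -0.1230854  -1.35096467]
0.85 [  0.2   0.  -12.5]
0.8 [ -1.7  -0.3 -15.6]
0.7 [ -5.   -1.  -21.9]
0.6 [ -7.6  -1.4 -28.6]
0.5 [ -9.6  -1.8 -35.5]
0.4 [-11.   -1.9 -42.6]
0.3 [-11.6  -1.9 -49.8]
0.25 [-11.6  -1.9 -53.4]
```

jog_arm(commands=[[0,0,-6,0,-1],[0,0,-10,0,-1],[0,0,-12.5,0,-1],[-1,-0.2,-14,0,-1],[-1.7,-0.3,-15.6,0,-1],[-2.5,-0.5,-17,0,-1],[-3.4,-0.7,-18.7,0,-1],[-4.2,-0.8,-20.3,0,-1],[-5,-1,-21.9,0,-1]])

```text
t: 12.6
tool_pos: [0.4543, 0.0834, 0.2389]
tcp_rot: [-0.115, 0.707, -0.044, 0.696]
ft_force: [1.8, 1.1, -2.0]
width: 0.0154
```

jog_arm(commands=[[-1,0,-2,0,-1],[-1.8,-0.3,-4.5,0,-1],[-2.6,-0.4,-6.7,0,-1],[-3.3,-0.6,-9,0,-1],[-4,-0.7,-11.3,0,-1],[-4.6,-0.8,-13.6,0,-1]])

```text
t: 13.35
tool_pos: [0.4408, 0.0823, 0.2441]
tcp_rot: [-0.115, 0.707, -0.044, 0.696]
ft_force: [2.3, -0.1, -2.2]
width: 0.015
```

```bash
python3 - <<'E'
from h import *
print(axes()[0],r.sense()['ft_force'])
shot('scene','s5')
c,s=np.cos(CY),np.sin(CY); S=cloud('scene','s5'); D=S-CO; C=np.stack([c*D[...,0]+s*D[...,1],-s*D[...,0]+c*D[...,1],D[...,2]],-1)*1000
m=(C[...,1]<60)&(C[...,1]>22)&(C[...,2]>205)&(C[...,2]<252)&(C[...,0]>-40)&(C[...,0]<50)
a=P=C[m]
for i in range(6): k=np.polyfit(a[:,2],a[:,0],1); res=P[:,0]-np.polyval(k,P[:,2]); a=P[abs(res)<4]
print('flap',len(a),np.arctan(k[0]),np.polyval(k,185))
for q in(.55,.5,.45,.4,.35,.3,.25,.2,.15,.1): print(q,pull(q))
E
```

```text
[0.4408211  0.08231986 0.24405422] [ 2.27104823 -0.07897688 -2.17504492]
flap 143 0.5576477751212742 -38.221890765217864
0.55 [1.  0.2 4. ]
0.5 [0.1 0.  0.5]
0.45 [-0.6 -0.1 -3. ]
0.4 [-1.2 -0.1 -6.6]
0.35 [ -1.6  -0.1 -10.2]
0.3 [ -1.8  -0.1 -13.8]
0.25 [ -1.9  -0.1 -17.4]
0.2 [ -1.8   0.  -21. ]
0.15 [ -1.5   0.2 -24.6]
0.1 [ -1.    0.3 -28.1]
```

jog_arm(commands=[[-0.3,0,-2,0,-1],[-0.7,-0.1,-4,0,-1],[-1,-0.1,-6,0,-1],[-1.3,-0.1,-8,0,-1],[-1.6,-0.1,-10,0,-1],[-1.7,-0.1,-12,0,-1],[-1.8,-0.1,-14,0,-1],[-1.9,-0.1,-15.5,0,-1],[-1.9,-0.1,-16.5,0,-1]])

```text
t: 14.52
tool_pos: [0.4239, 0.081, 0.2464]
tcp_rot: [-0.115, 0.707, -0.043, 0.696]
ft_force: [2.7, 0.6, -2.7]
width: 0.0151
```

jog_arm(commands=[[0,0,-1,0,-1],[0,0,-2,0,-1],[0,0,-2,0,-1]])

```text
t: 14.9
tool_pos: [0.4217, 0.0807, 0.2465]
tcp_rot: [-0.115, 0.707, -0.043, 0.696]
ft_force: [1.0, -0.5, -2.4]
width: 0.0152
```

jog_arm(commands=[[0,0,-1,0,-1],[0,0,-2,0,-1],[0,0,-2,0,-1]])

```text
t: 15.28
tool_pos: [0.4196, 0.0805, 0.2465]
tcp_rot: [-0.115, 0.707, -0.043, 0.696]
ft_force: [2.2, -0.3, -2.2]
width: 0.0151
```

jog_arm(commands=[[0,0,-1,0,-1],[0.1,0.1,-2,0,-1],[0.1,0.1,-2,0,-1]])

```text
t: 15.65
tool_pos: [0.4179, 0.0804, 0.2465]
tcp_rot: [-0.115, 0.707, -0.043, 0.696]
ft_force: [4.5, 0.8, -3.0]
width: 0.0152
```

jog_arm(commands=[[0.1,0,-1,0,-1],[0.2,0.1,-1.5,0,-1],[0.2,0.1,-1.5,0,-1]])

```text
t: 16.02
tool_pos: [0.4173, 0.0805, 0.2465]
tcp_rot: [-0.115, 0.706, -0.044, 0.697]
ft_force: [5.4, 0.5, -3.9]
width: 0.0151
```

jog_arm(commands=[[0.1,0,-1,0,-1],[0.2,0.1,-1.5,0,-1],[0.2,0.1,-1.5,0,-1]])

```text
t: 16.4
tool_pos: [0.4165, 0.0805, 0.2463]
tcp_rot: [-0.115, 0.706, -0.044, 0.697]
ft_force: [5.8, -0.0, -4.0]
width: 0.0151
```

jog_arm(commands=[[0.2,0,-1,0,-1],[0.4,0,-1.5,0,-1],[0.5,0,-1.8,0,-1],[0.5,0,-1.8,0,-1]])

```text
t: 16.9
tool_pos: [0.4152, 0.0803, 0.2459]
tcp_rot: [-0.115, 0.706, -0.044, 0.698]
ft_force: [5.0, 0.1, -3.3]
width: 0.0151
```

jog_arm(commands=[[0.2,0,-1,0,-1],[0.4,0,-1.5,0,-1],[0.5,0,-1.8,0,-1],[0.5,0,-1.8,0,-1]])

```text
t: 17.4
tool_pos: [0.4132, 0.08, 0.2454]
tcp_rot: [-0.115, 0.706, -0.044, 0.698]
ft_force: [3.1, 0.5, -3.2]
width: 0.0152
```

jog_arm(commands=[[0.2,0,-1,0,-1],[0.4,0,-1.5,0,-1],[0.5,0,-1.8,0,-1],[0.5,0,-1.8,0,-1]])

```text
t: 17.9
tool_pos: [0.411, 0.0796, 0.245]
tcp_rot: [-0.115, 0.706, -0.044, 0.697]
ft_force: [-0.3, 0.2, -1.7]
width: 0.0145
```

```bash
cat >> h.py <<'E'
def flapfit(f,q0=.1):
    shot('scene',f); c,s=np.cos(CY),np.sin(CY); S=cloud('scene',f); D=S-CO; C=np.stack([c*D[...,0]+s*D[...,1],-s*D[...,0]+c*D[...,1],D[...,2]],-1)*1000
    m=(C[...,1]<62)&(C[...,1]>-62)&(abs(C[...,1])>18)&(C[...,2]>205)&(C[...,2]<262)&(C[...,0]>-50)&(C[...,0]<45)
    a=P=C[m]
    for i in range(8): k=np.polyfit(a[:,2],a[:,0],1); res=P[:,0]-np.polyval(k,P[:,2]); a=P[abs(res-np.median(res))<4]
    return len(P),len(a),np.arctan(k[0]),np.polyval(k,185),np.polyval(k,255)
E
python3 - <<'E'
from h import *
print(axes()[0],r.sense()['ft_force']); print(flapfit('s6'))
o,M=axes(); c,s=np.cos(CY),np.sin(CY); D=o+M@FC-CO; print('hook cross cab',np.array([c*D[0]+s*D[1],-s*D[0]+c*D[1],D[2]])*1000)
I=cv2.imread('pics/s6.png')[175:250,180:280]; cv2.imwrite('pics/v6.png',cv2.resize(I,None,fx=8,fy=8,interpolation=cv2.INTER_CUBIC))
E
```

```text
[0.41096702 0.07960839 0.24495599] [-0.26886739  0.23238662 -1.66605492]
(551, 546, np.float64(0.1231820499242721), np.float64(-36.68528345130309), np.float64(-28.01866029674198))
hook cross cab [-53.47321297  -0.29676727 256.03803025]
```

View pics/v6.png

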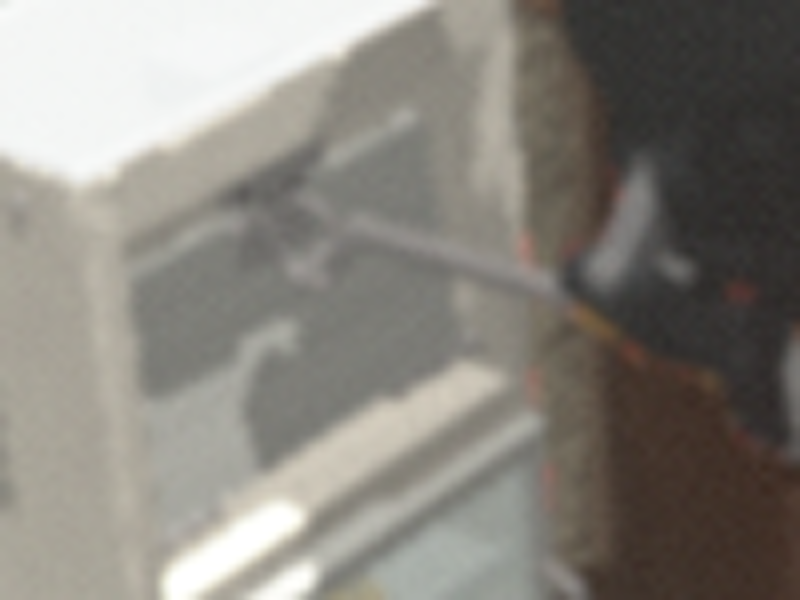

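The crop shows the flap nearly upright, with the hook through the ring at (300,230). The flap fit gives q≈0.12, and the force has dropped to its baseline. I'll feel for the stop next.

jog_arm(commands=[[0.1,0,-0.5,0,-1],[0.2,0,-1,0,-1],[0.2,0,-1,0,-1]])

```text
t: 18.32
tool_pos: [0.4103, 0.0795, 0.2449]
tcp_rot: [-0.115, 0.706, -0.044, 0.698]
ft_force: [2.9, 1.0, -1.2]
width: 0.015
```

```bash
python3 - <<'E'
from h import *
print(axes()[0],r.sense()['ft_force']); print(flapfit('s7'))
E
```

```text
[0.41025647 0.07953777 0.24485412] [ 2.90185275  0.98995028 -1.18915199]
(549, 542, np.float64(0.11081030106313468), np.float64(-36.371334912865834), np.float64(-28.582709066980826))
```

jog_arm(commands=[[0,0,2,0,-1],[0,0,4,0,-1],[0,0,4,0,-1],[0,0,4,0,-1],[0,0,4,0,-1],[0,0,4,0,-1],[0,0,4,0,-1],[0,0,4,0,-1]])

```text
t: 19.38
tool_pos: [0.4142, 0.0799, 0.2448]
tcp_rot: [-0.115, 0.706, -0.044, 0.698]
ft_force: [0.2, -0.4, -1.4]
width: 0.0153
```

```bash
python3 - <<'E'
from h import *
print(axes()[0],r.sense()['ft_force']); a=flapfit('s8'); print(a)
o,M=axes(); c,s=np.cos(CY),np.sin(CY); D=o+M@F-CO; print('hook footprint cab',np.array([c*D[0]+s*D[1],-s*D[0]+c*D[1],D[2]])*1000)
for q in (.1,.12,.14): print(q,[-34+70*np.sin(q)-17*np.cos(q),0,185+70*np.cos(q)+17*np.sin(q)])
for q in (.11,): print(plan(ring(q),0),plan(ring(q),0,slide=-30),plan(ring(q),0,slide=-30,back=110))
S=cloud('scene','s8'); D=S-CO; C=np.stack([c*D[...,0]+s*D[...,1],-s*D[...,0]+c*D[...,1],D[...,2]],-1)*1000
n=(C[...,0]+34)*-np.cos(.11)+(C[...,2]-185)*np.sin(.11)
print('     '+' '.join(f'{u:4d}' for u in range(206,228)))
for v in range(194,216): print(v,' '.join(f'{x:4.0f}' for x in n[v,206:228]))
E
```

```text
[0.41422331 0.07991671 0.24477745] [ 0.19455294 -0.40187037 -1.39562259]
(541, 539, np.float64(0.11189072018455753), np.float64(-36.36463806019991), np.float64(-28.499437338747377))
hook footprint cab [-54.73425725  -0.33520956 256.05918813]
0.1 [np.float64(-43.926731644448466), 0, np.float64(256.34745965245787)]
0.12 [np.float64(-42.49789229929137), 0, np.float64(256.53171203368225)]
0.14 [np.float64(-41.06565391051828), 0, np.float64(256.68735268383665)]
(array([-0.7, -0. , 11.5]), array([0.4257, 0.0812, 0.2452])) (array([ -0.7, -30. ,  11.5]), array([0.4287, 0.0521, 0.2518])) (array([  1.3, -27.5, -98.4]), array([0.3191, 0.0432, 0.2518]))
      206  207  208  209  210  211  212  213  214  215  216  217  218  219  220  221  222  223  224  225  226  227
194   29   29   28   28   29   28   28   26   27   16   13   15   14   13  -59   -2    0    2    2    1    2    0
195   30   29   28   30   27   29   28   17   13   15   14   14   14   14    1    3    2    2    4    1    4    2
196   28   29   28   28   26   17  nan   16   16   15   15   12   13    3    3    1    1    1  nan    1    
[... 1472 characters left out ...]
2    4    3    3
210    0    3    4    3    2   -0    2    1    3    4   24   26   31   31   31   25    2    4    2    0    3   -0
211    3    3    2    1    2    1    3    3    2    2    3    2    4   30   -1    1    2   -0    5    1    2    1
212    2    3    1    1    0    3   -1    3    2    4    3    3    4    3    3    2    1    3    3    1    2    3
213    0    2    2    2    5    2    0    4    3    3    2    2    4    4    3    2    2    4    2    2    2    2
214    5    3    2    3    4    2    2    2    3    3    0    1    3    3    2    2    5    1    1    3    2    3
215  nan    2    3    3    3    3    2    3    1    3    3    1    2    2    5    1    1    3    2    0    2    2
```

```bash
python3 - <<'E'
from h import *
z=np.load('pics/s8.npz'); M=R.from_quat(z['q']).as_matrix(); o=z['pos']
for n,p in dict(corner=[-17,-3.2,150],end=[-17,20.8,150.4],tail=[-17,20.6,141.4],rod=[-17.3,-2.5,110]).items(): print(n,proj('scene',o+M@np.array(p)/1000).round(1))
G=ring(.112); ex=np.array([np.cos(CY),np.sin(CY),0])
print('ring',proj('scene',G).round(1),[proj('scene',G+d*.013).round(1) for d in(-ex,ex,np.array([0,0,1]),np.array([0,0,-1]))])
E
```

```text
corner [223.4 202.8]
end [216.6 209.1]
tail [219.7 210. ]
rod [237.  207.2]
ring [217.6 205. ] [array([221.9, 206.5]), array([213.4, 203.4]), array([217.1, 199.8]), array([218.1, 210. ])]
```

jog_arm(commands=[[-0.2,0,4,0,-1],[-0.4,0,8,0,-1],[-0.5,0,10,0,-1],[-0.5,0,10,0,-1],[-0.5,0,10,0,-1]])

```text
t: 20.05
tool_pos: [0.4241, 0.081, 0.245]
tcp_rot: [-0.115, 0.706, -0.044, 0.698]
ft_force: [-0.0, 0.4, -1.7]
width: 0.0152
```

```bash
python3 - <<'E'
from h import *
print(axes()[0],r.sense()['ft_force']); print(flapfit('s9'))
c,s=np.cos(CY),np.sin(CY);S=cloud('scene','s9'); D=S-CO; C=np.stack([c*D[...,0]+s*D[...,1],-s*D[...,0]+c*D[...,1],D[...,2]],-1)*1000
n=(C[...,0]+34)*-np.cos(.11)+(C[...,2]-185)*np.sin(.11)
print('     '+' '.join(f'{u:4d}' for u in range(206,228)))
for v in range(194,214): print(v,' '.join(f'{x:4.0f}' for x in n[v,206:228]))
E
```

```text
[0.42409928 0.08102826 0.24497153] [-0.01066275  0.3736458  -1.65442126]
(543, 536, np.float64(0.11517221709049821), np.float64(-36.607588523630284), np.float64(-28.509696417624692))
      206  207  208  209  210  211  212  213  214  215  216  217  218  219  220  221  222  223  224  225  226  227
194   28   27   27   29   27   27   29   29   27   17   13   16   17   16  -57   -1   -1    2    2    5    1    3
195   27   28   27   29   27   27   27   15   12   13   16   15   16   14    2    2    1   -0    3    3    4    1
196   27   28   27   27   27   15   14   17   14   14   15   15   15    1    2    0    3    3    2    4    2    1
197   28   25   31    9   12   13   15   16   14   14   14   12    2    4    2    3    4    1    2    1    2    2
198   29    3    4    3    5   11   16   14   15   11   11    1    3    1    3    3    1    3    1    3    3    2
199  -77   -2    0    3    6   15   15   13    9   11   17   18   20    3    2    0    2    2    2    2    2    1
200  -75  -74    0    2    2    1    8    2    7   11   16   19   23   25   24    1    2    5    2    1    1    3
201 
[... 777 characters left out ...]
4    2    2    2
208    3    1    3    3    4    5   13   16   18   21   21   12    2    2   -0   27   30   30    5    1    2    3
209    2   -1    1    3    2    1    3   17   17   21   21   13   15   17   22   26   26    2    3  nan    2    3
210    4    3    1    2    4    1    2    3    2    2    1    3   15   18   22   26    3    1   -0    4    2    3
211    1    1    4    2    2    1    1   -0    3    5    2    2    1    3    2    3    3    2    3    2    2    2
212    2    2    2    1    2    2    0    2    1    4    1    2    1    2    3    2    1    3    1    4    2    2
213    2    3    5    2    3    2    2    4    2    4    1    1    2    3    2    1    4    3    3    1    3    2
```

jog_arm(commands=[[0,0,-1,0,-1],[0,0,-1,0,-1],[0,-4,-1,0,-1],[0,-8,-1,0,-1],[0,-8,-1,0,-1]])

```text
t: 20.72
tool_pos: [0.4239, 0.0728, 0.2469]
tcp_rot: [-0.115, 0.706, -0.044, 0.698]
ft_force: [0.2, -0.6, -2.2]
width: 0.0153
```

jog_arm(commands=[[0,-4,0,0,-1],[0,-7,0,0,-1],[0,-7,0,0,-1]])

```text
t: 21.1
tool_pos: [0.4247, 0.0658, 0.2486]
tcp_rot: [-0.115, 0.706, -0.044, 0.698]
ft_force: [0.6, 0.7, -1.4]
width: 0.0151
```

```bash
python3 - <<'E'
from h import *
print(axes()[0],r.sense()['ft_force']); print(flapfit('s10'))
c,s=np.cos(CY),np.sin(CY);S=cloud('scene','s10'); D=S-CO; C=np.stack([c*D[...,0]+s*D[...,1],-s*D[...,0]+c*D[...,1],D[...,2]],-1)*1000
n=(C[...,0]+34)*-np.cos(.11)+(C[...,2]-185)*np.sin(.11)
print('     '+' '.join(f'{u:4d}' for u in range(208,232)))
for v in range(194,214): print(v,' '.join(f'{x:4.0f}' for x in n[v,208:232]))
E
```

```text
[0.4247235  0.06579625 0.2485837 ] [ 0.57736629  0.65831151 -1.3547251 ]
(551, 539, np.float64(0.10977010948530229), np.float64(-36.33026763599755), np.float64(-28.615348136828697))
      208  209  210  211  212  213  214  215  216  217  218  219  220  221  222  223  224  225  226  227  228  229  230  231
194   28   29   29   29   28   29   26   15   14   17   15   14  -57    1   -0   -0    2    3    4    2    1    2    2    1
195   28   28   28   26   27   15   17   15   16   15   12   16    2    2    2    2    1    2    2    2    2    1    1    2
196   29   29   27   14   15   15   16   14   15   13   13    1    2    3    3   11   14   17    6    4    3    1    2    2
197   28    8   10   15   15   14   15   14   15   11    2    2    2    3    3   13   15   20   21   21   25    1    3    3
198    3    5    6   12   15   15   12    9   13    0    2    1    1    2   13   13   16   21   22   24   26   31   33   33
199   -1    2    5   13   15   11   10   12   18   17   20    2    0   12   13   14   15   18   24   27   27   32   34   37
200    3    3    2    2    9    3    8    9   14 
[... 986 characters left out ...]
    9   13    2   -0    0   27   27   31    1    3    1    1    0    2    2    1
209    4    5    2    2    3    3    2    5    2   13   17   20   23   27   28    3    0    1    2    2    2    3    3    2
210    2    3    3    2    3    3    1    3    2    4   16   19   21   25    3    2    3    4    3    1    0    3    5    1
211    4    2    3    2    1    3   -0    2    2    3    1    2    4    1    2    1    2    2    2    4    1    3    3    1
212    3    1    1    3    3    2    2    1    3    1    3    4    2    3    2    1    3    2    2    3    2    2    3    2
213    2    2    1    3    2    1    3    2    1    3    1   -1    0    2    2    2    5    2    2    0    3    2    3    4
```

jog_arm(commands=[[0,-4,0,0,-1],[0,-8,0,0,-1],[0,-12,0,0,-1],[0,-15,0,0,-1],[0,-15,0,0,-1]])

```text
t: 21.78
tool_pos: [0.4262, 0.0511, 0.2519]
tcp_rot: [-0.114, 0.706, -0.044, 0.698]
ft_force: [-0.1, -0.2, -1.8]
width: 0.015
```

```bash
python3 - <<'E'
from h import *
print(axes()[0],r.sense()['ft_force'],r.sense()['t']); print(flapfit('s11'))
o,M=axes(); ex=np.array([np.cos(CY),np.sin(CY),0])
f=lambda w:(M.T@(w-o)*1000).round(1)
a=o-ex*.10; print('back',f(a)); b=np.array([.31,.05,.30]); print('up',f(b)); d=np.array([.31,-.246,.30]); print('over',f(d)); print('e',f(np.array([.36,-.246,.25])))
E
```

```text
[0.4262133  0.05114135 0.25193501] [-0.12584239 -0.23588685 -1.79936316] 21.775
(551, 539, np.float64(0.11182419877991977), np.float64(-36.438881267292416), np.float64(-28.57839579615735))
back [   1.8    2.2 -100. ]
up [ -46.6   -0.2 -116.8]
over [  19.4 -287.3 -145.8]
e [  68.1 -281.3  -94.9]
```

jog_arm(commands=[[0.5,0.5,-25,0,-1],[1,1,-60,0,-1],[1.8,2.2,-100,0,-1],[-25,1,-110,0,-1],[-46.6,-0.2,-116.8,0,-1],[-38,-40,-121,0,-1],[-28,-80,-125,0,-1],[-19,-120,-129,0,-1],[-10,-160,-133,0,-1],[0,-200,-137,0,-1],[9,-240,-141,0,-1],[19.4,-287.3,-145.8,0,-1]])

```text
t: 23.32
tool_pos: [0.3098, -0.2471, 0.3002]
tcp_rot: [-0.115, 0.706, -0.044, 0.698]
ft_force: [1.3, 0.7, -1.7]
width: 0.0147
```

jog_arm(commands=[[0,0,0,0,-1],[0,0,20,0,-1],[0,0,50,0,-1],[0,0,50,0,-1],[0,0,50,0,-1]])

```text
t: 23.95
tool_pos: [0.36, -0.2409, 0.2987]
tcp_rot: [-0.116, 0.706, -0.042, 0.698]
ft_force: [0.2, 0.6, -1.0]
width: 0.0153
```

```bash
python3 - <<'E'
from h import *
print(r.sense()['ft_force'],r.sense()['t'],r.sense()['joints'].round(2)); shot('wrist','w3')
W=cloud('wrist','w3'); z=np.load('pics/w3.npz'); M=R.from_quat(z['q']).as_matrix(); print(z['pos'],M.round(4).tolist()); T=((W-z['pos'])@M)*1000
L=[]
for v in range(50,270,10):
    k=T[v,220:340]; k=k[(abs(k[:,1])<25)&(k[:,0]<-24)&(k[:,0]>-40)&(k[:,2]<-15)]
    e=k[(k[:,1]>k[:,1].min()+2)&(k[:,1]<k[:,1].max()-2)]; L.append([k[:,2].mean(),(k[:,1].min()+k[:,1].max())/2,np.median(e[:,0]),np.polyfit(e[:,1],e[:,0],1)[0]])
L=np.array(L); print(L[::4].round(2)); print('y(z)',np.polyfit(L[:,0],L[:,1],1),'x(z)',np.polyfit(L[:,0],L[:,2],1),'roll slope',L[:,3].mean())
k=T[20:60,220:340].reshape(-1,3);k=k[(abs(k[:,1])<8)&(k[:,0]<-15)&(k[:,0]>-40)];print('end z',np.sort(k[:,2])[:5])
E
```

```text
[ 0.20859586  0.55029326 -0.97144505] 23.95 [-0.45 -0.   -0.12  1.35 -0.2  -0.56]
[ 0.35996499 -0.24087207  0.29873718] [[0.0001, -0.1039, 0.9946], [-0.2223, 0.9697, 0.1013], [-0.975, -0.2211, -0.023]]
[[-9.394e+01  1.090e+00 -2.893e+01 -0.000e+00]
 [-8.284e+01  1.140e+00 -2.946e+01 -3.000e-02]
 [-7.097e+01  8.600e-01 -2.903e+01 -1.000e-02]
 [-5.818e+01  7.800e-01 -2.896e+01 -2.000e-02]
 [-4.447e+01  4.600e-01 -2.880e+01 -4.000e-02]
 [-2.953e+01  8.000e-02 -2.872e+01 -5.000e-02]]
y(z) [-0.01729384 -0.32331358] x(z) [ 9.05282923e-03 -2.84880261e+01] roll slope 0.010762948782966388
end z [-102.85277317 -102.78782332 -102.71346201 -102.71213792 -102.67949694]
```

```bash
python3 - <<'E'
from h import *
for f in('w2','w3'):
    W=cloud('wrist',f); z=np.load(f'pics/{f}.npz'); M=R.from_quat(z['q']).as_matrix(); T=((W-z['pos'])@M)*1000
    k=T[5:90,220:340].reshape(-1,3);k=k[(abs(k[:,1])<7)&(k[:,0]<-24)&(k[:,0]>-40)];print(f,'end z',np.sort(k[:,2])[[0,20,60]],len(k))
o,M=axes(); g=np.array([-18.5,-.32,0])/1000; Mt=M@R.from_euler('x',.6,degrees=True).as_matrix()
u=Mt@np.array([.00905,-.0173,1]); print('pole dir',u, np.degrees(np.arctan2(u[1],u[0])))
for h in (.12,.07,.055,.045): t=np.array([.4302,-.2463,h])-Mt@g; print(h,(M.T@(t-o)*1000).round(1),t.round(4))
E
```

```text
w2 end z [-102.86238321 -102.5126522  -102.09974412] 2785
w3 end z [-102.84877832 -102.51236017 -102.08501685] 2782
pole dir [ 0.99730656  0.07154224 -0.02534806] 4.103110189569429
0.12 [194.1  27.7  73.7] [ 0.4302 -0.2501  0.1019]
0.07 [242.8  38.7  74.8] [ 0.4302 -0.2501  0.0519]
0.055 [257.4  42.   75.2] [ 0.4302 -0.2501  0.0369]
0.045 [267.2  44.3  75.4] [ 0.4302 -0.2501  0.0269]
```

jog_arm(commands=[[40,5,15,0,-1],[80,10,30,0.6,-1],[120,17,50,0.6,-1],[160,22,65,0.6,-1],[194.1,27.7,73.7,0.6,-1],[194.1,27.7,73.7,0.6,-1],[220,33.5,74.3,0.6,-1],[242.8,38.7,74.8,0.6,-1],[242.8,38.7,74.8,0.6,-1],[242.8,38.7,74.8,0.6,-1]])

```text
t: 25.25
tool_pos: [0.4312, -0.2507, 0.0539]
tcp_rot: [-0.112, 0.705, -0.047, 0.699]
ft_force: [0.1, 0.0, -1.5]
width: 0.0152
```

```bash
python3 - <<'E'
from h import *
print(r.sense()['ft_force'],r.sense()['t'])
o,M=axes(); g=np.array([-18.5,-.32,0])/1000
u=M@np.array([.00905,-.0173,1]); print('pole dir',u,'origin',o+M@g)
for h in (.07,.06,.055,.05,.045,.042): t=np.array([.4302,-.2463,h])-M@g; print(h,(M.T@(t-o)*1000).round(1))
shot('wrist','w4'); shot('top','t4')
a=cv2.imread('pics/w4.png'); b=cv2.resize(cv2.imread('pics/t4.png')[170:300,310:410],(323,420),interpolation=cv2.INTER_CUBIC); I=np.hstack([a,b]); cv2.imwrite('pics/c4.png',cv2.resize(I,(800,380),interpolation=cv2.INTER_AREA))
E
```

```text
[ 0.14927438  0.03348168 -1.45864109] 25.25
pole dir [ 0.99737631  0.07140626 -0.02286575] origin [ 0.43113919 -0.24684688  0.07199584]
0.07 [ 1.8  1.1 -0.9]
0.06 [11.6  3.3 -0.7]
0.055 [16.4  4.4 -0.6]
0.05 [21.3  5.5 -0.5]
0.045 [26.2  6.6 -0.4]
0.042 [29.1  7.3 -0.3]
```

View pics/c4.png

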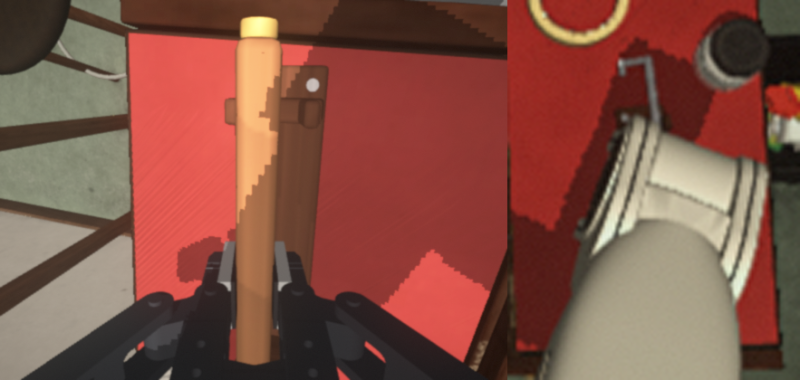

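The left half shows the handle hanging over the rest's rear fork, parallax-shifted by the tilt. The right half shows the hook back over its old place, clear of the jar and tape.

jog_arm(commands=[[5,2,-0.8,0,-1],[11.6,3.3,-0.7,0,-1],[16.4,4.4,-0.6,0,-1],[21.3,5.5,-0.5,0,-1],[24.5,6.2,-0.4,0,-1],[24.5,6.2,-0.4,0,-1]])

```text
t: 26.1
tool_pos: [0.4302, -0.2501, 0.0281]
tcp_rot: [-0.112, 0.705, -0.047, 0.699]
ft_force: [0.2, -0.5, -0.9]
width: 0.0149
```

```bash
python3 - <<'E'
from h import *
print(r.sense()['ft_force'],r.sense()['t'])
o,M=axes(); g=np.array([-18.5,-.32,0])/1000; print('origin',o+M@g)
for h in (.046,.044,.042,.041): t=np.array([.4302,-.2463,h])-M@g; print(h,(M.T@(t-o)*1000).round(1))
E
```

```text
[ 0.15476212 -0.49020752 -0.94229436] 26.1
origin [ 0.4302029  -0.24629402  0.04624404]
0.046 [0.2 0.  0. ]
0.044 [2.2 0.5 0. ]
0.042 [4.1 0.9 0.1]
0.041 [5.1 1.2 0.1]
```

jog_arm(commands=[[1,0.2,0,0,-1],[2.2,0.5,0,0,-1],[3.2,0.7,0,0,-1],[4,0.9,0,0,-1],[4,0.9,0,0,-1]], force=20)

```text
t: 26.72
tool_pos: [0.4302, -0.2503, 0.0243]
tcp_rot: [-0.112, 0.705, -0.047, 0.699]
ft_force: [-0.8, 1.3, 1.8]
width: 0.0153
```

jog_arm(commands=[[0.8,0.2,0,0,-1],[0.8,0.2,0,0,-0.55],[0.8,0.2,0,0,-0.4],[0.8,0.2,0,0,-0.2],[0.8,0.2,0,0,0],[0.8,0.2,0,0,0],[0.8,0.2,0,0,0]])

```text
t: 27.6
tool_pos: [0.4302, -0.2503, 0.0234]
tcp_rot: [-0.112, 0.705, -0.047, 0.699]
ft_force: [-0.4, -0.1, 1.6]
width: 0.0427
```

```bash
python3 - <<'E'
from h import *
print(axes()[0],r.sense()['ft_force'],r.sense()['t'],r.sense()['width'])
shot('wrist','w5'); W=cloud('wrist','w5')
for v in (60,100,140,180,220):
    k=W[v,200:360]; k=k[(k[:,2]>.044)&(k[:,2]<.06)]; print(v,len(k),k.mean(0).round(4),k[:,1].min().round(4),k[:,1].max().round(4),np.polyfit(k[:,1],k[:,2],1)[0].round(2))
o,M=axes();print((M.T@(np.array([0,0,.15]))*1000).round(1))
E
```

```text
[ 0.43019234 -0.25025923  0.02344777] [-0.39248478 -0.08835704  1.59752084] 27.6 0.04267528840079058
60 51 [ 0.3391 -0.253   0.0506] -0.2613 -0.2461 -0.14
100 50 [ 0.3506 -0.2521  0.0504] -0.2604 -0.2451 -0.2
140 100 [ 0.3629 -0.2512  0.0503] -0.2722 -0.2297 0.01
180 46 [ 0.3761 -0.2501  0.0504] -0.2583 -0.243 -0.15
220 45 [ 0.3902 -0.249   0.0504] -0.2575 -0.2421 -0.14
[-146.2  -33.5   -2.7]
```

jog_arm(commands=[[0,0,0,0,0.4],[0,0,0,0,0.4],[-15,0,0,0,0.4],[-35,0,0,0,0.4],[-70,-5,0,0,0.4],[-110,-18,0,0,0.6],[-146,-33,-3,0,1],[-146,-33,-3,0,1],[-146,-33,-3,0,1]])

```text
t: 28.78
tool_pos: [0.4294, -0.2496, 0.1726]
tcp_rot: [-0.112, 0.705, -0.047, 0.699]
ft_force: [-0.2, -0.4, 0.7]
width: 0.0854
```

```bash
python3 - <<'E'
from h import *
print(axes()[0],r.sense()['ft_force'],r.sense()['t'])
shot('wrist','w6'); shot('scene','s12'); W=cloud('wrist','w6'); V=cloud('wrist','w1')
for n,X in(('now',W),('w1',V)):
  for a in (.345,.375,.405,.435,.465,.475,.52,.55,.57):
    m=(abs(X[...,0]-a)<.004)&(X[...,1]>-.268)&(X[...,1]<-.226)&(X[...,2]>(.044 if a<.48 else .037)); k=X[m]
    print(n,a,len(k),k.mean(0).round(4),np.round([k[:,1].min(),k[:,1].max()],4),np.polyfit(k[:,1],k[:,2],1)[0].round(2))
  m=(X[...,0]>.565)&(X[...,0]<.6)&(X[...,1]>-.235)&(X[...,1]<-.2)&(X[...,2]>.025);k=X[m];print('hook',len(k),k.mean(0).round(4),k.min(0).round(4),k.max(0).round(4))
a=cv2.imread('pics/w6.png');cv2.imwrite('pics/c6.png',a)
print(flapfit('s13'))
E
```

```text
[ 0.42936012 -0.24958442  0.17255688] [-0.21799848 -0.39936666  0.69079306] 28.775
now 0.345 274 [ 0.345  -0.253   0.0506] [-0.2613 -0.2454] -0.13
now 0.375 242 [ 0.375  -0.2508  0.0506] [-0.2591 -0.2429] -0.09
now 0.405 214 [ 0.405  -0.2481  0.0503] [-0.2562 -0.2403] -0.14
now 0.435 205 [ 0.4351 -0.2457  0.05  ] [-0.2542 -0.2378] -0.12
now 0.465 181 [ 0.4649 -0.2432  0.05  ] [-0.2515 -0.2354] -0.13
now 0.475 172 [ 0.475  -0.2423  0.05  ] [-0.2504 -0.2349] -0.15
now 0.52 241 [ 0.5219 -0.2395  0.0457] [-0.2554 -0.2261] -0.02
now 0.55 68 [ 0.55   -0.2373  0.0432] [-0.2416 -0.2334] 0.03
now 0.57 60 [ 0.57   -0.2355  0.0433] [-0.2397 -0.2318] -0.01
hook 296 [ 0.5774 -0.2216  0.0405] [ 0.5655 -0.235   0.0353] [ 0.5847 -0.2082  0.0451]
w1 0.345 304 [ 0.345  -0.2522  0.0496] [-0.2602 -0.2442] -0.03
w1 0.375 259 [ 0.3749 -0.2501  0.0497] [-0.2585 -0.2424] 0.02
w1 0.405 236 [ 0.4049 -0.2481  0.0497] [-0.256  -0.2401] -0.0
w1 0.435 214 [ 0.435  -0.2455  0.0497] [-0.2533 -0.2377] -0.05
w1 0.465 199 [ 0.465  -0.2436  0.0496] [-0.2516 -0.2353] -0.03
w1 0.475 180 [ 0.475  -0.2432  0.0496] [-0.251  -0.2354] 0.04
w1 0.52 259 [ 0.5219 -0.2397  0.0458] [-0.2556 -0.2261] -0.04
w1 0.55 68 [ 0.55   -0.2377  0.0435] [-0.2413 -0.2338] 0.13
w1 0.57 68 [ 0.5699 -0.2362  0.0434] [-0.24   -0.2324] 0.1
hook 302 [ 0.5771 -0.2216  0.0423] [ 0.5652 -0.2349  0.0382] [ 0.5844 -0.2084  0.0453]
(586, 584, np.float64(0.11569192996817454), np.float64(-36.57023072318407), np.float64(-28.435469629805134))
```

View pics/c6.png

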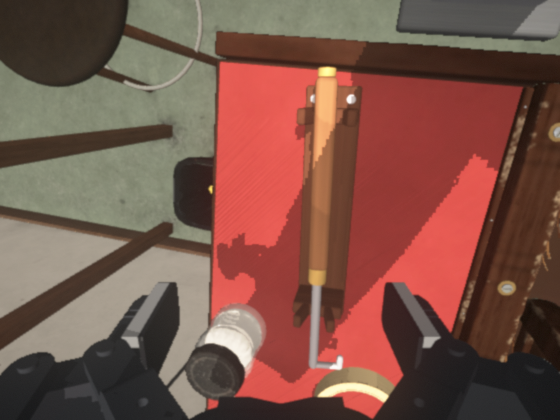

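The pole is back in its rest, within about 1 mm: corner (316,367), tip (339,360), handle in the rear fork. The jar and tape look undisturbed. I'll do one last comparison of the bystanders and the flap, then hand in.

```bash
python3 - <<'E'
from h import *
shot('scene','s14'); A=cloud('scene','scene');B=cloud('scene','s14')
for n,(x,y,h) in dict(peg=(.593,-.316,.06),tape=(.70,-.19,.012),oil=(.44,.307,.03),amber=(.462,.057,.035)).items():
    for X in(A,B):
        m=(np.hypot(X[...,0]-x,X[...,1]-y)<.07)&(X[...,2]>h-.0)&(X[...,2]<.12); print(n,m.sum(),X[m].mean(0).round(3) if m.any() else '')
print(flapfit('s15')); s=r.sense(); print(s['t'],s['joint_velocities'].round(3)); print(r.job_done())
E
```

```text
peg 159 [ 0.588 -0.314  0.072]
peg 159 [ 0.589 -0.314  0.072]
tape 0 
tape 0 
oil 18 [0.431 0.3   0.043]
oil 18 [0.431 0.299 0.043]
amber 232 [0.452 0.062 0.048]
amber 238 [0.452 0.062 0.048]
(594, 587, np.float64(0.1124309779889502), np.float64(-36.47238308249654), np.float64(-28.5688845419947))
29.025 [-0.    -0.001  0.008  0.002  0.    -0.   ]
the job is handed in; nothing more can be done
None
```

The vent flap is shut and latched, the pole is back in its rest with the hook end where it was, and I handed the job in at about 29 s of the 72 s. One mishap happened on the way, and the pole lies slightly rolled in its rest.

**Flap:** The force readings while drawing it rose to about 6 to 7 N at the roller. They then fell to zero and rose again to about 3 N at what felt like the rubber stop, well under the 15 N limit. With the hook slackened for about a second the flap stayed at about 0.11 rad, and it read the same at the last check.

**Mishap:** While carrying the pole over, I missed the fixed divider board between desk and bench. The pole's rod struck it, and the wrist reading reached about 105 N, under the 120 N limit. I only saw the value at the end of that move, so the peak may have been higher. The blow left the tool tilted about 13°, and I worked with that tilt for the rest of the job.

**Pole:** It lies within about 1 mm of its original place. It is rolled about 7° to the hook side, and the hook sits about 2 mm lower than before. I left it that way.

**Bystanders:** The peg jar, oil cup and amber jar measured unmoved to within 1 mm. My check of the tape roll returned no data, but it looked untouched in the last picture. The gripper was clear of everything when I handed in.

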